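Check-weigh an overmoulded roller on a trip balance

ROBOT

A 6-joint arm with a two-finger parallel gripper is mounted at the origin on the work surface. World frame = base frame: x ahead of the robot, y to its left, z up, the work surface at z = 0. Lengths are in mm, angles in degrees, forces in N, time in s.
With the tool pointing down it reaches from about 325 to 925 mm from the base axis. Payload 3.1 kg.
Tool frame: the origin (TCP) lies at the very end of the fingers, on their centre line; the grasp point (between the pads) lies grasp_offset behind it (grasp_offset is the distance from the TCP to the grasp point, in mm); z points along the fingers, x is the direction in which the jaws open and shut, and the axes are right-handed (so a half turn about z gives the same grasp; the last joint's range is limited). The gripper opens to 85 mm and grips with 20 to 120 N. Pads are 22 mm wide; open, the fingers measure 114 mm over their backs; the gripper's body (76 mm by 85 mm) begins 54 mm behind the grasp point. The pads swing forward as they close: fully open they stand 13 mm farther back than shut.
Start: joints at [64.561, 12.427, 92.441, -0, 75.132, -6.429], TCP at [203.573, 590.929, 206] pointing down, gripper open.
Joint ranges: [-157.48, 157.48], [-44.54, 120.13], [17.64, 146.25], [-64.5, 244.5], [7.68, 150.69], [-147.95, 147.95]. Speed limits (degrees/s): [159.86, 159.86, 180, 180, 180, 180].

INTERFACE

Orientations are given as [roll, pitch, yaw] about the fixed x, y, z axes, in that order (R = Rz(yaw) Ry(pitch) Rx(roll)).
In Python, from station import * gives the robot as it stands. Calls block until the motion is done:
- goto(position, orientation): joint-space move of the TCP to a pose.
- move_l(position, attitude=None, speed=150): straight line of the TCP; attitude=None keeps the orientation; speed is the mean speed in mm/s.
- move_j(angles): joint-space move.
- grip(opening, squeeze=None): finger opening in mm; squeeze is the grip in N (None keeps the last); returns when the fingers have stopped.
- wait(seconds).
- solve_ik(position, orientation): joint angles nearest the present ones, or None.
- get_obs(): the state.
- get_image(name): name is "scene" or "top" or "wrist"; returns the picture (420x560x3 uint8, red, green, blue); there is no depth.
- get_calibration(name): a dict with "fx", "fy", "cx", "cy" (pixels), "R" (3x3) and "t" (3): a world point X has camera coordinates R X + t; the wrist camera has in their place "mount" (4x4, takes a point from camera to tool coordinates, whose origin is the TCP and whose axes are the tool frame's). Camera axes: x right, y down, z forward; pixel columns grow to the right and rows downward; lengths in mm; the calibration is good to about 2 mm. A picture is of the moment at which its call begins: read the wrist's pose just before it. get_calibration takes no time and is no camera call.
A pose or a line that the arm cannot do raises Unreachable and nothing moves.
- sign_off(): hands the job in, once; it reports no verdict.
Trained networks look in the newest picture that a camera, given by its name, has taken for a name from the list of things; names that differ only in an ending like _2 or _b are one class to them, and where a whole thing is asked for, a point or a joint stands for the part that bears it (a point fixed in the world has none). Each returns a list of dicts, best first, with "score" (0 to 1); they miss things now and then, are a little off and sometimes report something else, mostly with a low value. They report only what shows in the picture. A call takes as long as a camera call. They do not tell look-alikes from the thing itself.
- spot_in(name, camera): "extent" ([centre column, centre row, width, height] in pixels, round what is visible of it).
- regions_of(name, camera): "region" (420x560 bool, what is visible of it) and "extent" ([centre column, centre row, width, height] in pixels, round what is visible of it).
The state is a dict: "t": time; "joint_pos": joint angles; "qvel": joint speeds; "effort": joint torques, N m; "tcp_pos": TCP position; "ee_rot": TCP orientation; "wrist_force": force on the tool from outside, world axes, zero at the start; "moment": the same for the moment, N m; "grip_width": finger opening in mm.
Only numpy, scipy, OpenCV 4.12 (cv2) and the standard library are available. Lean on these libraries where they do the work, as an engineer would, in place of code of your own. Each camera call takes 0.05 s, during which the arm holds its last target. There are 200 camera calls.

TASK

Check that the cream roller on the balance weighs its 300 g: a 100 g disc already lies on the other plate, so take from the rack the one disc that makes up the missing weight and add it, beside or on the first, so that the beam comes level. The discs stand on edge in the rack but must never stand or lean on a balance plate, where they would roll: lay the disc flat on the bench mat first, take it again by its rim and set it flat on the plate, gently, without dropping it. Leave everything else where it is.

Things in the scene. Friction and masses are not known exactly. Their poses are not given: they have to be found in the camera images.
- disc200: the 200 g weight, the largest in the rack: plain steel disc 58 mm in diameter, 10 mm thick (a dark 10 mm bore in the middle is only drawn). Origin at its centre, own z along its axis. It starts on edge in the rack: its axis is level, along the rack's x, its top edge 68 mm above the bench, the upper 37 mm of it free above the rack's cheeks. Either face may end up on top.
- disc100: 100 g steel disc, 42 mm in diameter, 10 mm thick, on edge in the rack; not wanted here. Origin at its centre, z along its axis.
- disc50: 50 g steel disc, 30 mm in diameter, 10 mm thick, on edge in the rack; not wanted here. Origin at its centre, z along its axis.
- rack: fixed black rack, 60 x 212 mm foot, 31 mm high, long way along its y. Three seats in one row at y = -66, 0 and +66 mm; each holds a disc on edge in an 11.5 mm slot, disc axis along the rack's x, so that a disc is pinched across its faces from above and lifted straight out. Which disc is in which seat changes. Origin under its centre.
- balance: fixed base of the balance, grey-green casting 120 x 250 mm with a dial on a centre block between the plates, nothing of it higher than the plates. Its y runs along the beam, +y towards the left plate. Origin under its centre.
- beam (a joint): tilt of the beam in rad, 0 level, + when the left plate is the higher; stops at -0.10 and +0.10. The plates sit 90 mm either side of the bearing, stay horizontal, and rise or sink up to 9 mm. The balance is springy about level: 30 g of difference takes it to a stop, so it is within 0.025 of level only when the loads agree within about 7 g; it comes to rest in about a second.
- plate_left_top (a point): centre of the upper face of the left plate (the +y one): round steel plate 150 mm across with a rim 3 mm high, flat inside a 71 mm radius; about 120 mm above the bench when level.
- plate_right_top (a point): the same for the right plate (the -y one).
- disc100_loaded: 100 g steel disc, 42 mm in diameter, 10 mm thick, lying flat on one of the plates (left or right, it changes): that plate is the weights plate. It lies about 34 mm from the plate's centre towards the balance's +x, which leaves the other half of the plate free. Origin at its centre.
- roller: the sample, 300 g within 1 per cent: cream flanged plastic roller with a steel bush, 64 mm in diameter, 45 mm high, standing on the other plate. Origin in the centre of its underside.
- mat: fixed dark green-blue rubber mat 140 x 200 x 3 mm lying on the bench in front of the balance, on the robot's side: clear, a good place to lay a disc down. Origin under its centre, upper face 3 mm above the bench.
- valve: bystander: solenoid valve, brass body with a black coil, 76 mm high, standing left of the mat. Origin under its centre.
- inlet_stub: bystander: steel pipe stub on an 80 mm flange, 66 mm high, standing beyond the rack. Origin under its centre.
- pellet_jar: bystander: orange jar with a white cap, 72 mm across, 110 mm high, left of the balance. Origin under its centre.
- clamp_ring: bystander: steel ring 84 mm across, 18 mm high, lying right of the mat, nearer than the rack. Origin under its centre.
- screwdriver: bystander: red screwdriver lying to the right of the rack.
Not all that is in view belongs to the job. What is shaped like the disc200 but purple is not meant. Leave any red look-alike of the roller alone.

How it is judged (in metres and radians):
At the end, for the whole second after the job is handed in: The 200 g disc lies flat (within 7 degrees), still, on the same plate as the loaded 100 g disc (centre within 60 mm of the plate's centre, the 100 g disc within 70 mm), the roller is still on the other plate (within 60 mm of its centre), and the beam is within 0.025 rad of level (value of joint beam between -0.025 and 0.025 rad and angle between the z axis of disc200 and the z axis of plate_left_top, either way round below 0.12 rad and linear speed of disc200 below 0.02 m/s and ((distance between disc200 and plate_left_top below 0.06 m and distance between disc100_loaded and plate_left_top below 0.07 m and distance between roller and plate_right_top below 0.06 m) or (distance between disc200 and plate_right_top below 0.06 m and distance between disc100_loaded and plate_right_top below 0.07 m and distance between roller and plate_left_top below 0.06 m))); the robot touches nothing.
It fails at once if the 200 g disc is put on a plate on edge or leaning (over 34 degrees from flat within 65 mm of a plate's centre) instead of flat ((distance between disc200 and plate_left_top below 0.065 m or distance between disc200 and plate_right_top below 0.065 m) and angle between the z axis of disc200 and the z axis of plate_left_top, either way round above 0.6 rad).
It fails at once if the 200 g disc is dropped or slammed onto a plate (faster than 0.4 m/s within 60 mm of its centre) ((distance between disc200 and plate_left_top below 0.06 m or distance between disc200 and plate_right_top below 0.06 m) and linear speed of disc200 above 0.4 m/s).
It fails at once if the roller or the loaded disc is shifted more than 35 mm or tipped over (distance of any of roller, disc100_loaded from where it was at the start of the episode above 0.035 m or angle between roller's own z axis and vertical above 0.3 rad).
It fails at once if another disc is taken or knocked out of the rack (moved more than 25 mm) (distance of any of disc100, disc50 from where it was at the start of the episode above 0.025 m).
It fails at once if a bystander is moved more than 40 mm (distance of any of valve, inlet_stub, pellet_jar, clamp_ring, screwdriver from where it was at the start of the episode above 0.04 m).
It also fails if it takes over 59 s, if anything falls off the work surface, if the arm or the gripper's body presses on something with over 40 N, if the wrist force passes 120 N, or if a joint passes its speed limit or range.

## Working session

There is one attempt and no reset: what is moved stays moved. The work goes in short steps, each a Python script; the robot and the scene stay as the last script left them, time stands still between calls to the robot, and variables do not carry over. Pictures are saved under pics/ and viewed, about 8 in all and at most 12, crops included, and the job is handed in when it is done.

```bash
ls; mkdir -p pics; python3 - <<'E'
from station import *
import cv2, numpy as np
o=get_obs(); print({k:np.round(v,2).tolist() for k,v in o.items()})
for n in ("scene","top"):
    im=get_image(n); cv2.imwrite(f"pics/{n}0.png",im[:,:,::-1])
    c=get_calibration(n); print(n,{k:np.round(v,3).tolist() for k,v in c.items()})
    for th in ("disc200","disc100","disc50","rack","balance","plate_left_top","plate_right_top","disc100_loaded","roller","mat"):
        try: print(th,[(np.round(d["extent"],1).tolist(),round(d["score"],2)) for d in spot_in(th,n)][:4])
        except Exception as e: print(th,e)
print(get_calibration("wrist"))
try:
    import station; print(station.grasp_offset)
except Exception as e: print(e)
E
```

```text
pics
{'t': 0.0, 'joint_pos': [64.56, 12.48, 92.53, -0.0, 75.13, -6.43], 'qvel': [-0.14, 0.04, 0.01, 0.04, 0.06, -0.03], 'effort': [0.0, -39.68, -30.39, -0.0, 0.01, -0.0], 'tcp_pos': [203.2, 590.14, 204.67], 'ee_rot': [-179.99, 0.14, 70.99], 'wrist_force': [-0.99, -0.03, 0.83], 'moment': [0.03, 0.0, 0.02], 'grip_width': 85.2}
scene {'fx': 389.415, 'fy': 389.415, 'cx': 284.87, 'cy': 208.787, 'R': [[0.561, 0.828, 0.01], [0.475, -0.312, -0.823], [-0.678, 0.466, -0.568]], 't': [-284.085, -163.42, 1488.605]}
disc200 [([168.9, 274.4, 25.3, 21.5], 0.86)]
disc100 [([168.9, 274.4, 25.3, 21.5], 0.86)]
disc50 [([168.9, 274.4, 25.3, 21.5], 0.86)]
rack [([195.6, 275.9, 83.1, 48.7], 0.89)]
balance [([341.5, 217.8, 108.3, 84.1], 0.66)]
plate_left_top [([366.6, 193.1, 56.2, 38.7], 0.95)]
plate_right_top [([317.6, 218.2, 56.5, 38.6], 0.81)]
disc100_loaded [([170.2, 273.0, 22.8, 22.4], 0.68)]
roller [([327.5, 215.0, 26.8, 24.2], 0.95), ([168.4, 274.5, 25.9, 22.4], 0.67), ([368.1, 253.2, 24.9, 19.6], 0.65)]
mat [([265.1, 223.6, 62.6, 49.3], 0.84)]
top {'fx': 526.212, 'fy': 526.212, 'cx': 279.939, 'cy': 
[... 770 characters left out ...]
4.1, 27.0], 0.55)]
disc100_loaded [([194.6, 175.7, 14.0, 15.5], 0.8)]
roller [([237.4, 147.8, 24.9, 28.0], 0.81), ([266.7, 176.1, 27.2, 26.2], 0.64)]
mat [([281.9, 256.8, 79.7, 62.6], 0.84), ([228.6, 190.7, 131.1, 59.4], 0.42)]
{'fx': 312.4826225119757, 'fy': 312.4826225119757, 'cx': 275.84953143990043, 'cy': 211.45216262953983, 'mount': array([[ 9.99999924e-01, -3.66132486e-04, -1.31985022e-04,
         1.02480491e+00],
       [ 3.89130201e-04,  9.46790637e-01,  3.21849868e-01,
        -8.18907175e+01],
       [ 7.12249114e-06, -3.21849895e-01,  9.46790708e-01,
        -1.67819247e+02],
       [ 0.00000000e+00,  0.00000000e+00,  0.00000000e+00,
         1.00000000e+00]])}
18.700000000000003
```

```bash
python3 - <<'E'
import cv2
a=cv2.imread("pics/top0.png")[110:300,100:480]
cv2.imwrite("pics/top0c.png",cv2.resize(a,None,fx=2.1,fy=2.1,interpolation=cv2.INTER_CUBIC))
a=cv2.imread("pics/scene0.png")[150:330,120:430]
cv2.imwrite("pics/scene0c.png",cv2.resize(a,None,fx=2.5,fy=2.5,interpolation=cv2.INTER_CUBIC))
E
```

```text
(no output)
```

View pics/top0c.png

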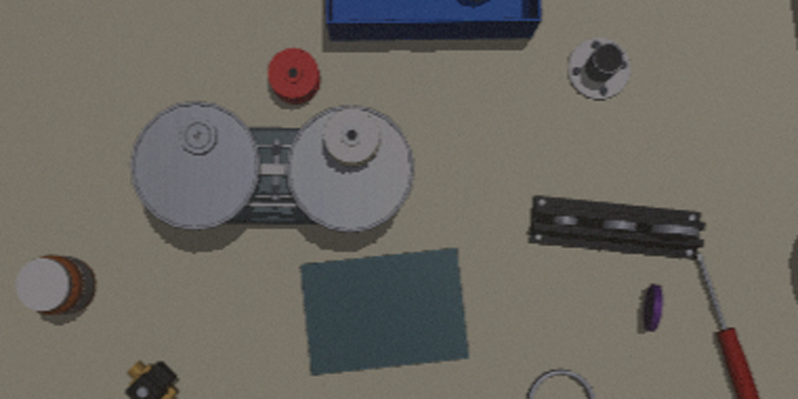

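View pics/scene0c.png

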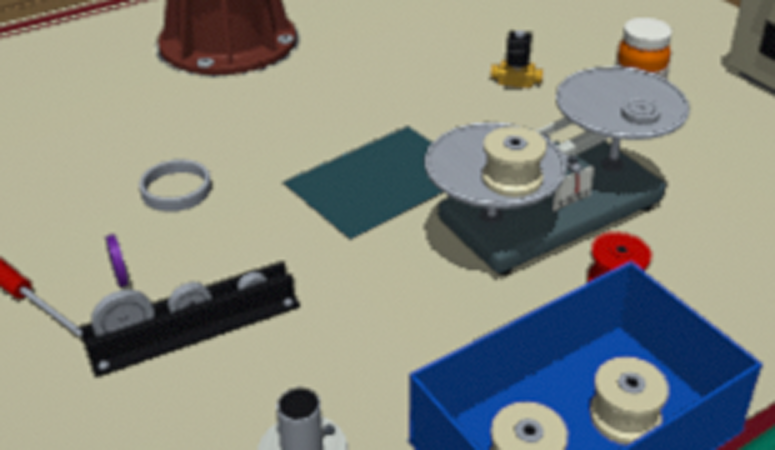

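Left plate is the higher one and carries the 100 g disc, so it is the weights plate. disc200 is in the right-hand seat at top-view pixel (423, 221). The purple disc stands at about (411, 258) and the red roller at (237, 148). Next I compute positions and check IK.

```bash
cat > h.py <<'E'
from station import *
import cv2, numpy as np
from scipy.spatial.transform import Rotation as Ro
def ray(cam,u,v,z,obs=None):
    c=get_calibration(cam)
    d=np.array([(u-c["cx"])/c["fx"],(v-c["cy"])/c["fy"],1.])
    if cam=="wrist":
        M=np.array(c["mount"]); R=Ro.from_euler("xyz",obs["ee_rot"],degrees=True).as_matrix()
        o=R@M[:3,3]+obs["tcp_pos"]; d=R@M[:3,:3]@d
    else:
        R=np.array(c["R"]); o=-R.T@np.array(c["t"]); d=R.T@d
    return o+d*(z-o[2])/d[2]
def att(yaw,tilt=0):  # tool down, jaws at yaw; tilt swings fingers towards jaw direction (+x tool)
    R=Ro.from_euler("z",yaw,degrees=True)*Ro.from_euler("x",180,degrees=True)*Ro.from_euler("y",tilt,degrees=True)
    return R.as_euler("xyz",degrees=True)
E
python3 - <<'E'
from h import *
r=np.round
get_image("top")
def reg(n): 
    g=regions_of(n,"top"); return g
for n,z in (("rack",31),("mat",3)):
    m=g=reg(n)[0]["region"].astype(np.uint8); c=cv2.findContours(m,0,2)[0]; c=max(c,key=cv2.contourArea)
    b=cv2.boxPoints(cv2.minAreaRect(c)); P=np.array([ray("top",*p,z) for p in b]); print(n,r(P,1).tolist(),r(P.mean(0),1))
print("disc200",ray("top",422.9,221.5,58)); print("disc50?",ray("top",370.3,215.2,40),ray("top",394.1,218.1,48))
print("plateL",ray("top",193.1,188.8,129),"R",ray("top",267.2,190.9,111)); print("d100L",ray("top",194.6,175.7,137))
for y in (0,90,180,-90,-5,175): print(y,att(y),[None if q is None else r(q) for q in (solve_ik([440,-290,150],att(y)),)])
for y in (0,90,180,-90):
  for t in (-52,52): 
    R=Ro.from_euler("xyz",att(y,t),degrees=True).as_matrix(); q=solve_ik([440,0,30],att(y,t)); print(y,t,"z",r(R[:,2],2),None if q is None else r(q))
E
```

```text
rack [[509.1, -176.0, 31.0], [567.8, -183.2, 31.0], [543.4, -396.9, 31.0], [484.9, -389.1, 31.0]] [ 526.3 -286.3   31. ]
mat [[489.5, 111.4, 3.0], [505.7, -92.4, 3.0], [363.3, -103.0, 3.0], [347.2, 99.2, 3.0]] [426.4   3.8   3. ]
disc200 [ 514.71163135 -356.15639991   58.        ]
disc50? [ 533.71942606 -225.47400272   40.        ] [ 524.93163541 -285.13863412   48.        ]
plateL [598.42234366 218.93806615 129.        ] R [592.79205874  38.71915341 111.        ]
d100L [629.44879106 213.88011381 137.        ]
0 [180.   0.   0.] [array([-41.,   4., 109.,  -0.,  68., -41.])]
90 [180.   0.  90.] [array([ -41.,    4.,  109.,    0.,   68., -131.])]
180 [180.   0. 180.] [array([-41.,   4., 109.,   0.,  68., 139.])]
-90 [180.   0. -90.] [array([-41.,   4., 109.,  -0.,  68.,  49.])]
-5 [180.   0.  -5.] [array([-41.,   4., 109.,  -0.,  68., -36.])]
175 [180.   0. 175.] [array([-41.,   4., 109.,   0.,  68., 144.])]
0 -52 z [-0.79  0.   -0.62] [ -6.  42.  87.  -5. 103.  -5.]
0 52 z [ 0.79  0.   -0.62] None
90 -52 z [ 0.   -0.79 -0.62] [ 23.  26. 115. -49.  74. -38.]
90 52 z [ 0.    0.79 -0.62] None
180 -52 z [ 0.79  0.   -0.62] None
180 52 z [-0.79  0.   -0.62] None
-90 -52 z [-0.    0.79 -0.62] [-38.  26. 115.  39.  81.  30.]
-90 52 z [ 0.   -0.79 -0.62] [ 23.  26. 115. -49.  74. 142.]
```

```bash
python3 - <<'E'
from h import *
goto([517,-354,230],att(-6.5)); grip(45,60); move_l([517,-354,130],speed=200)
wait(.2)
o=get_obs(); im=get_image("wrist"); print(o["t"],o["tcp_pos"],o["ee_rot"],o["grip_width"])
for n in ("disc200",):
    for g in regions_of(n,"wrist")[:4]: 
        e=g["extent"]; print(n,round(g["score"],2),np.round(e,1),ray("wrist",e[0],e[1],50,o)); 
        m=g["region"].astype(np.uint8); c=max(cv2.findContours(m,0,2)[0],key=cv2.contourArea); print(cv2.minAreaRect(c))
cv2.imwrite("pics/w1.png",im[:,:,::-1])
E
```

```text
6.0417 [ 518.34440541 -355.14416306  132.47176573] [179.86250925  -0.20444336  -6.50019724] 44.962372676092095
disc200 0.93 [279.4 124.9  11.5  56.3] [ 530.36693648 -286.98559348   50.        ]
((280.0, 124.0), (52.0, 12.0), 90.0)
disc200 0.89 [279.9 205.1  17.2  69. ] [ 523.63381109 -351.67856799   50.        ]
((279.5, 203.5), (65.0, 13.0), 90.0)
disc200 0.84 [281.7  36.4  18.   45.3] [ 538.65777025 -226.88328454   50.        ]
((280.0, 36.5), (43.0, 14.0), 90.0)
disc200 0.73 [170.2 184.4  65.1  23.7] [ 436.19618068 -323.61659685   50.        ]
((170.5, 184.5), (25.0, 67.0), 90.0)
```

View pics/w1.png

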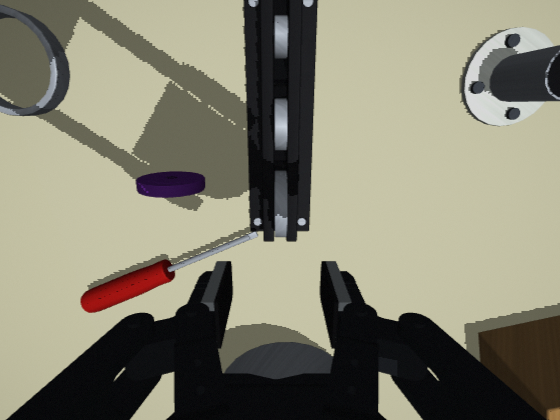

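The wrist picture shows disc200 in the nearest seat at (280, 204), upright and in line with the jaws. The jaw midline is at column 276.5, so I shift about +3 mm in tool x.

```bash
python3 - <<'E'
from h import *
p=np.array([520.3,-353.3])
move_l([*p,90],speed=150); move_l([*p,41],speed=80)
o=get_obs(); print(o["tcp_pos"],o["wrist_force"])
grip(4,60); o=get_obs(); print(o["tcp_pos"],o["wrist_force"],o["grip_width"])
move_l([*p,60],speed=60); o=get_obs(); print(o["wrist_force"],o["grip_width"])
move_l([*p,170],speed=200); wait(.2); o=get_obs(); print(o["t"],o["wrist_force"],o["moment"],o["grip_width"],o["tcp_pos"])
im=get_image("wrist"); cv2.imwrite("pics/w2.png",im[:,:,::-1])
for y,t in ((-90,-52),(-90,-45),(-100,-52)):
  for pos in ([425,-10,27],[425,-10,90]): 
    q=solve_ik(pos,att(y,t)); print(y,t,pos,None if q is None else np.round(q))
E
```

```text
[ 520.42552809 -353.38660551   40.93082575] [-0.34587236  0.38144269  0.7912664 ]
[ 520.89332523 -353.74458744   41.85752186] [-0.0406623  -1.53267517  2.52823242] 5.4283350599211415
[-0.15713617 -0.68902216 -1.50003179] 5.037024127047702
9.15 [ 0.42808098  0.06080694 -2.76851692] [-0.00187545  0.04342026 -0.0104741 ] 4.485857908109304 [ 518.96723747 -352.21934901  167.30625875]
-90 -52 [425, -10, 27] [-40.  26. 116.  37.  81.  29.]
-90 -52 [425, -10, 90] [-40.  18. 116.  37.  86.  33.]
-90 -45 [425, -10, 27] [-38.  21. 118.  35.  76.  32.]
-90 -45 [425, -10, 90] [-38.  13. 118.  34.  82.  37.]
-100 -52 [425, -10, 27] [-44.  23. 121.  42.  77.  31.]
-100 -52 [425, -10, 90] [-44.  14. 121.  41.  82.  36.]
```

View pics/w2.png

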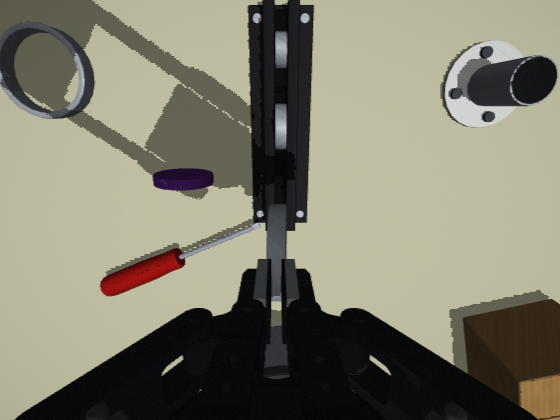

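disc200 is in the jaws and clear of the rack (column 277, rows 205–290), with the other discs still seated. Now the tilted lay-down on the mat.

```bash
python3 - <<'E'
from h import *
grip(0,90); print(get_obs()["grip_width"])
A=att(-90,-52)
goto([420,0,110],A); move_l([420,0,36],speed=120); wait(.1)
f0=get_obs()["wrist_force"]; z=36
while z>20:
    z-=1.5; move_l([420,0,z],speed=40); f=get_obs()["wrist_force"]
    if f[2]-f0[2]>4: break
print(z,f0,f)
grip(24); wait(.3)
d=Ro.from_euler("xyz",A,degrees=True).as_matrix()[:,2]
move_l(np.array([420,0,z+2])-70*d,speed=100)
goto([425,-20,230],att(-90)); wait(.2)
o=get_obs(); im=get_image("wrist"); cv2.imwrite("pics/w3.png",im[:,:,::-1]); print(o["t"],o["tcp_pos"])
for g in spot_in("disc200","wrist")[:3]:
    e=g["extent"]; print(round(g["score"],2),np.round(e,1),ray("wrist",e[0],e[1],13,o))
E
```

```text
0.16132058677638153
19.5 [ 0.96903271 -0.98684715  0.51762062] [-0.11800154 -0.09323389  0.69489539]
16.975 [423.47235921 -20.91320617 226.76653242]
0.93 [482.3 187.8  46.2  41.3] [ 407.4393201  -279.17111247   13.        ]
0.9 [526.2  81.3  48.3  18.3] [ 531.08705165 -302.27898926   13.        ]
0.74 [462.1  72.2  36.1  14.3] [ 540.71649778 -228.31932785   13.        ]
```

View pics/w3.png

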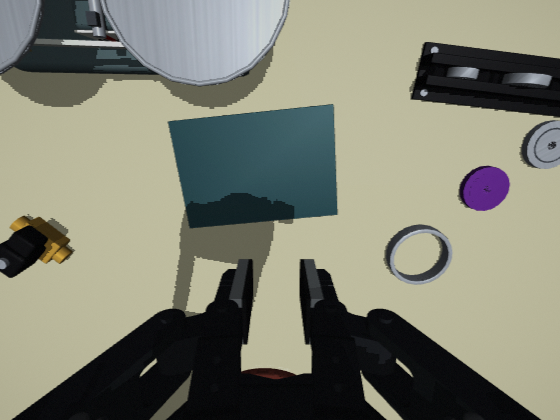

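The disc slipped out when I re-squeezed it and missed the mat. It now lies, apparently flat, on the bench at about (549, 146), next to the purple look-alike, which is now also lying flat. I look from close by.

```bash
python3 - <<'E'
from h import *
o=get_obs(); P=ray("wrist",549,146,10,o); print(P)
# camera sits beside the tool on tool -y (world -x at yaw -90 => check), so view with yaw 0 keeps rack clear
goto([P[0],P[1],190],att(-6.5)); grip(80,60); wait(.2)
o=get_obs(); im=get_image("wrist"); cv2.imwrite("pics/w4.png",im[:,:,::-1]); print(o["t"],o["tcp_pos"])
for g in spot_in("disc200","wrist")[:6]:
    e=g["extent"]; print(round(g["score"],2),np.round(e,1),ray("wrist",e[0],e[1],10,o))
E
```

```text
[ 459.59098429 -351.8340813    10.        ]
19.6167 [ 459.55052369 -351.8505709   189.96538889]
0.88 [340.1 120.4  14.8  50.6] [ 536.84451681 -291.86053647   10.        ]
0.82 [217.1 128.9  53.   50.7] [ 404.61097477 -285.59505863   10.        ]
0.69 [275.5 182.7  53.6  48.2] [ 460.40864468 -351.78956957   10.        ]
0.62 [344.1  43.7  17.6  37.2] [ 544.31866064 -218.94230684   10.        ]
```

View pics/w4.png

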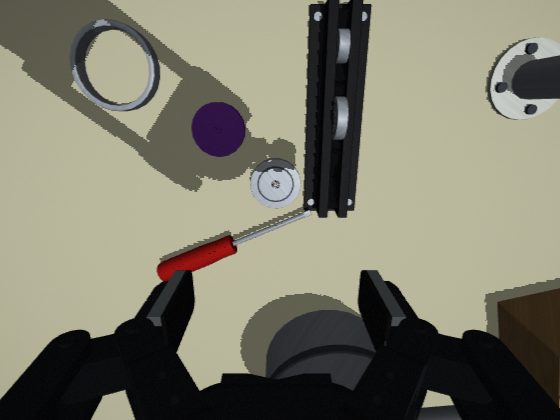

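disc200 lies flat at (275, 183), world (460, -352). The rack foot and the screwdriver shaft are too close to it for the fingers. I'll press lightly with shut fingers and drag it about 57 mm in -x into the open, then look again.

```bash
python3 - <<'E'
from h import *
A=att(-6.5)
grip(0); move_l([460.4,-351.8,24],speed=200); wait(.15)
f0=np.mean([get_obs()["wrist_force"][2] for _ in range(5)]); z=24-6
move_l([460.4,-351.8,z],speed=60)
while z>4:
    z-=1; move_l([460.4,-351.8,z],speed=40); f=get_obs()["wrist_force"][2]-f0
    if f>8: break
print(z,f,get_obs()["t"])
move_l([404,-354,z],speed=70); print(get_obs()["wrist_force"]-[0,0,f0])
move_l([404,-354,150],speed=200); grip(76,60); wait(.2)
o=get_obs(); im=get_image("wrist"); cv2.imwrite("pics/w5.png",im[:,:,::-1]); print(o["t"],o["tcp_pos"])
for g in spot_in("disc200","wrist")[:6]:
    e=g["extent"]; print(round(g["score"],2),np.round(e,1),ray("wrist",e[0],e[1],10,o))
E
```

```text
4 -0.6487547818707233 25.3333
[ 0.01577056 -0.4027989   0.96669285]
28.0833 [ 404.02202683 -354.01579049  150.07032387]
0.93 [328.4 184.2  58.5  59.5] [ 458.9352332  -352.10771198   10.        ]
0.67 [422.4  26.3  21.8  44.6] [ 548.29364662 -221.07552158   10.        ]
0.61 [266.4 121.9  58.8  57.2] [ 404.14763739 -284.84658219   10.        ]
```

View pics/w5.png

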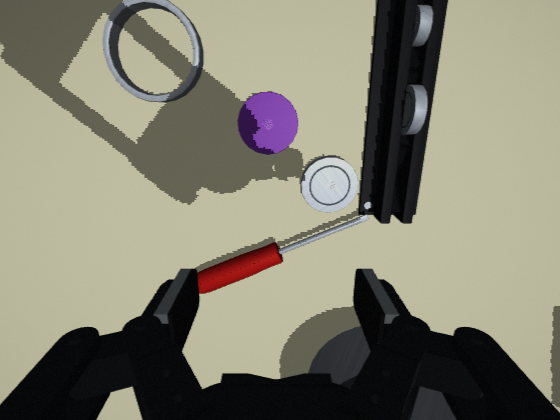

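The shut fingers never touched the disc at TCP z = 4, with no force and the disc still at (459, -352). The real fingertips end higher than the nominal TCP. I repeat the drag, going down until contact is felt, with a hard lower limit.

```bash
python3 - <<'E'
from h import *
grip(0); move_l([459.2,-352,12],speed=250); print(get_obs()["grip_width"])
move_l([459.2,-352,5],speed=120)
f0=np.mean([get_obs()["wrist_force"][2] for _ in range(3)]); z=5;f=0
while z>-10:
    z-=1; move_l([459.2,-352,z],speed=60); o=get_obs(); f=o["wrist_force"][2]-f0
    print(z,round(o["tcp_pos"][2],1),round(f,1),end="; ")
    if f>6: break
print(o["t"],im:=None)
if f>6:
    move_l([404,-354,z],speed=80); print(get_obs()["wrist_force"]-[0,0,f0])
    move_l([404,-354,110],speed=250)
    grip(76,60)
else: move_l([459.2,-352,15],speed=200)
wait(.1)
o=get_obs(); im=get_image("wrist"); cv2.imwrite("pics/w6.png",im[:,:,::-1]); print(o["t"],o["tcp_pos"])
for g in spot_in("disc200","wrist")[:6]:
    e=g["extent"]; print(round(g["score"],2),np.round(e,1),ray("wrist",e[0],e[1],10,o))
E
```

```text
-0.27958945204941027
4 4.4 0.0; 3 2.9 0.5; 2 1.8 0.7; 1 0.9 0.9; 0 -0.1 -0.3; -1 -1.1 0.1; -2 -2.1 -0.0; -3 -3.1 0.7; -4 -4.1 0.1; -5 -5.1 0.6; -6 -6.1 0.1; -7 -7.1 0.1; -8 -8.1 -0.2; -9 -9.1 0.1; -10 -10.1 0.3; 33.625 None
34.0 [ 459.15918348 -351.96527923   14.72713972]
0.72 [162.  151.3 106.6 101.5] [ 405.14771259 -285.65031811   10.        ]
0.67 [414.9 130.9  49.9  93.6] [ 542.37095821 -290.44267864   10.        ]
0.56 [277.2 240.7  97.1  74.7] [ 461.77898804 -345.84602191   10.        ]
0.56 [425.4   6.1  28.8  12.2] [ 545.70345965 -232.64174358   10.        ]
```

View pics/w6.png

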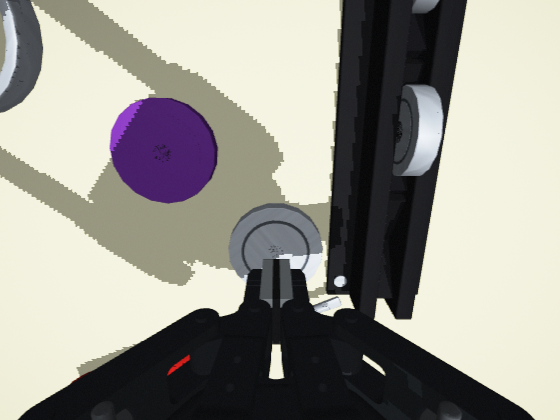

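The picture settles it: with TCP z at 14.7 the shut tips at (276, 260) still hover above the disc at (277, 245). They project about 20–30 mm behind the reported TCP, which also explains the shallow rack grasp and the slip. I continue the descent from -12 with force sensing, drag, and look.

```bash
python3 - <<'E'
from h import *
x,y=460,-352
move_l([x,y,-12],speed=200)
f0=get_obs()["wrist_force"][2]; z=-12;f=0
while z>-30:
    z-=1.5; move_l([x,y,z],speed=100); f=get_obs()["wrist_force"][2]-f0
    if f>5: break
print(z,f)
if f>5:
    move_l([404,-354,z-.5],speed=110); o=get_obs(); print(o["wrist_force"],o["t"])
    move_l([404,-354,40],speed=250)
    grip(70,60)
o=get_obs(); im=get_image("wrist"); cv2.imwrite("pics/w7.png",im[:,:,::-1]); print(o["t"],o["tcp_pos"],o["grip_width"])
for g in spot_in("disc200","wrist")[:6]:
    e=g["extent"]; print(round(g["score"],2),np.round(e,1),ray("wrist",e[0],e[1],10,o))
E
```

```text
-16.5 7.325278667907342
[ 0.84831957  0.36015556 -0.56652581] 35.7917
36.8333 [ 403.97621316 -354.00652449   39.90958431] 69.76580333198247
0.84 [355.4 222.2  88.9  82.9] [ 459.52148942 -351.55590787   10.        ]
0.79 [502.  110.9  54.6  83. ] [ 549.65886201 -289.74902856   10.        ]
0.69 [262.3 132.8  91.4  93.1] [ 404.47574072 -286.05708125   10.        ]
0.56 [515.    3.5  23.2   7.1] [ 550.16286857 -233.66954876   10.        ]
```

View pics/w7.png

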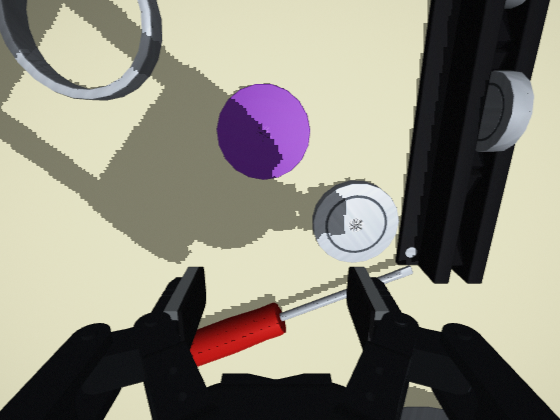

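Disc200 is still at (355, 221), so the drag slipped. With the time left, I grasp it directly by the rim where it lies flat. The jaws go along tool direction (0.5, -0.87), which clears the rack and the screwdriver shaft, with a narrow 64 mm opening and a force-sensed descent.

```bash
python3 - <<'E'
from h import *
x,y=459.0,-351.7
A=att(53.6)
grip(64.5,60); goto([x,y,10],A); move_l([x,y,-20],speed=100)
f0=get_obs()["wrist_force"]; z=-20; hit=False
while z>-46 and not hit:
    z-=2; move_l([x,y,z],speed=80); f=get_obs()["wrist_force"]-f0
    if f[2]>4:
        wait(.08); f=get_obs()["wrist_force"]-f0; hit=f[2]>4
o=get_obs(); print(z,hit,f,o["t"])
im=get_image("wrist"); cv2.imwrite("pics/w8.png",im[:,:,::-1])
E
```

```text
-34 True [-4.595469    3.77743013 15.99035204] 40.375
```

View pics/w8.png

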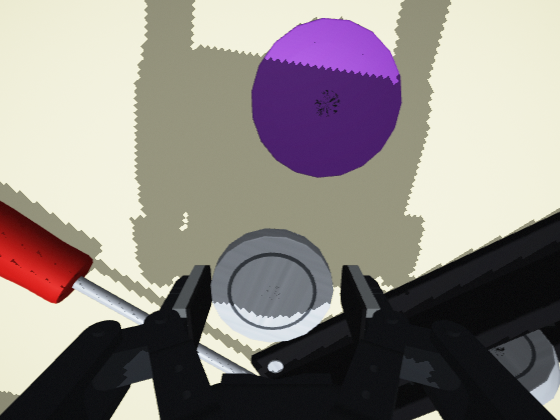

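Jaws straddle disc200 (272, 287), pads at columns 210 and 343, and the tips have touched down. I raise 2.5 mm, close on the rim and lift.

```bash
python3 - <<'E'
from h import *
x,y=459.0,-351.7
move_l([x,y,-31.5],speed=80); grip(52,60); o=get_obs(); print(o["grip_width"],o["wrist_force"])
move_l([x,y,-15],speed=60); print(get_obs()["grip_width"])
move_l([x,y,195],speed=300); o=get_obs(); print(o["t"],o["grip_width"],o["wrist_force"])
im=get_image("wrist"); cv2.imwrite("pics/w9.png",im[:,:,::-1])
E
```

```text
55.351037162783875 [-3.75604626  2.00213098 13.52247371]
55.584587061364346
42.1917 55.10522254643286 [-0.5294257   0.26889076 -2.90263073]
```

View pics/w9.png

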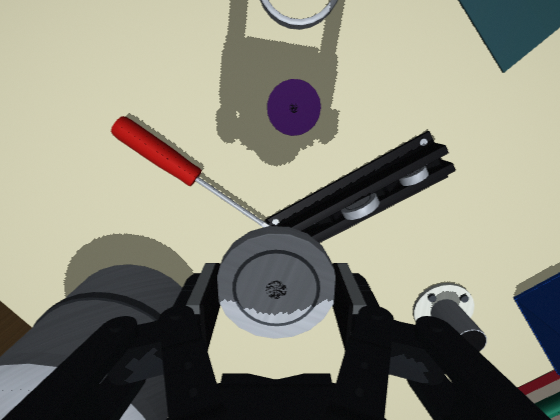

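Held flat by the rim (276, 285), with weight on the wrist of about 2.9 N. It has already lain flat and been retaken by its rim, though on the bench rather than on the mat. With 42 s used, I go straight to the left plate.

```bash
python3 - <<'E'
from h import *
x,y=570.4,219.8
goto([x,y,180],att(90)); o=get_obs(); print(o["t"],o["grip_width"],o["tcp_pos"])
move_l([x,y,106],speed=150); f0=get_obs()["wrist_force"]
move_l([x,y,87],speed=45); wait(.3); o=get_obs(); print(o["t"],o["wrist_force"]-f0,o["tcp_pos"],o["grip_width"])
for n in ("top",):
    im=get_image(n); cv2.imwrite("pics/t2.png",im[:,:,::-1])
im2=get_image("wrist")
a=cv2.resize(im[150:230,150:310],(560,280),interpolation=cv2.INTER_CUBIC)
cv2.imwrite("pics/c2.png",cv2.resize(np.vstack([a,im2])[:,:,::-1],None,fx=.85,fy=.85))
E
```

```text
44.3333 55.403492710988274 [570.83490876 218.72273575 180.0238233 ]
45.85 [-1.21090202 -0.53587186  2.45249924] [570.33254537 219.81699648  87.12041756] 55.166123742462396
```

View pics/c2.png

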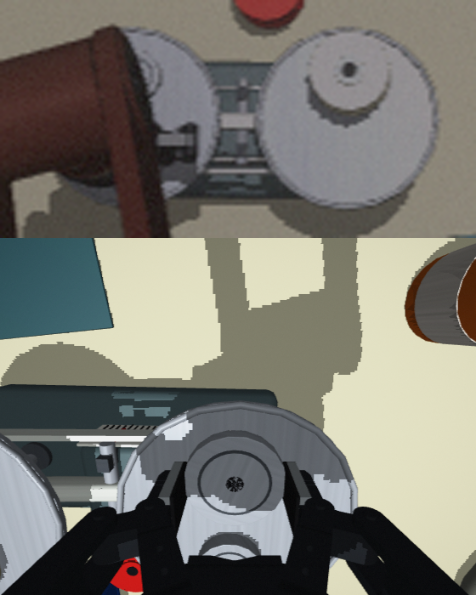

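The disc rests inside the plate rim and clear of the 100 g disc, with 2.45 N taken over by the plate. Release and retreat.

```bash
python3 - <<'E'
from h import *
x,y=570.4,219.8
grip(66); move_l([x,y,100],speed=60); move_l([x,y,190],speed=200)
goto([430,300,260],att(90)); wait(.3)
o=get_obs(); print(o["t"],o["wrist_force"])
im=get_image("top"); im2=get_image("scene")
for n in ("disc200","disc100_loaded","plate_left_top","plate_right_top","roller"):
    print(n,[(np.round(g["extent"],1).tolist(),round(g["score"],2)) for g in spot_in(n,"top")][:3])
a=cv2.resize(im[140:240,140:310],(560,330),interpolation=cv2.INTER_CUBIC); b=cv2.resize(im2[160:260,280:450],(560,330),interpolation=cv2.INTER_CUBIC)
cv2.imwrite("pics/fin.png",cv2.resize(np.vstack([a,b])[:,:,::-1],None,fx=.9,fy=.9))
print(get_obs()["t"])
E
```

```text
48.2167 [ 0.30820756 -0.47971743 -0.46613219]
disc200 [([194.1, 202.8, 27.1, 23.4], 0.93), ([395.1, 266.9, 22.5, 22.2], 0.66), ([228.6, 190.2, 131.9, 62.5], 0.66)]
disc100_loaded [([194.3, 175.6, 12.8, 14.5], 0.66), ([265.9, 188.8, 62.5, 58.3], 0.33)]
plate_left_top [([194.9, 191.1, 61.8, 59.3], 0.82), ([445.9, 269.3, 30.0, 75.0], 0.47)]
plate_right_top [([268.9, 190.2, 58.5, 60.9], 0.65), ([193.6, 191.2, 62.0, 57.5], 0.26)]
roller [([238.7, 149.2, 24.6, 28.8], 0.63)]
48.5667
```

```bash
python3 - <<'E'
from h import *
wait(.7); print(ray("top",194.1,202.8,128),ray("top",194.9,191.1,120),ray("top",194.3,175.6,128)); sign_off()
E
```

```text
[564.1802022  216.67528001 128.        ] [593.7353056  216.08819844 120.        ] [630.99108562 216.16890741 128.        ]
the job is handed in; nothing more can be done
```

The 200 g disc is on the left plate beside the loaded 100 g disc, and the job is handed in at about 49 s of the 59 s allowed. I have no direct reading that the beam is level.

**Last checks**
- **Position:** the top camera puts the disc about 30 mm from the plate's centre and the 100 g disc about 37 mm from it. The roller was still in place on the right plate in the last picture I viewed, just before release. In the final look the network found only the red look-alike.
- **Lying flat:** at set-down the wrist picture showed it flat inside the rim, and the plate had taken about 2.4 N.
- **Level not confirmed:** the final picture was refused because I had used all 12 views. I infer level from having placed the right disc.

**What did not go to plan**
- **Disc dropped:** the fingertips really end about 26–34 mm short of the reported TCP, so the first grasp in the rack was too shallow. The disc slipped out and landed flat on the bench beside the rack.
- **Mat step skipped:** because of that the disc lay flat on the bench, never on the mat. I took it by its rim from there; going by the mat would have cost about 5 s of a tight budget.
- **Other things touched:** the purple look-alike disc, which had stood on edge, now lies flat, probably hit by the falling disc. Two attempts to drag the 200 g disc failed and did not noticeably move it. Between them, one descent also never reached it. The fingers may have touched the screwdriver or the rack foot during the rim grasp, with up to 16 N at the wrist. Neither the screwdriver nor the discs left in the rack had visibly moved.

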